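Lay a cover face up in its pocket and bring it under the dial indicator

ROBOT

A 6-joint arm with a two-finger parallel gripper is mounted at the origin on a cart in front of the work surface, level with it; the furniture and walls round the work are solid. World frame = base frame: x ahead of the robot, y to its left, z up, the work surface at z = 0. Lengths are in m, angles in rad, forces in N, time in s.
With the tool pointing down it reaches from about 0.3 to 0.75 m from the base axis. Payload 8.5 kg.
Tool frame: the origin (TCP) lies at the very end of the fingers, on their centre line; the grasp point (between the pads) lies arm.hold_point_z behind it (arm.hold_point_z is the distance from the TCP to the grasp point, in m); z points along the fingers, x is the direction in which the jaws open and shut, and the axes are right-handed (so a half turn about z gives the same grasp; the last joint's range is limited). The gripper opens to 88 mm and grips with 3 to 60 N. Pads are 18 mm wide; open, the fingers measure 123 mm over their backs; the gripper's body (75 mm by 187 mm) begins 45 mm behind the grasp point.
Start: joints at [-1.563, 0.381, 1.297, -0, 1.464, -0.215], TCP at [0.122, -0.536, 0.239] pointing down, gripper open.
Joint ranges: [-3.11, 3.11], [-0.89, 2.33], [0.22, 2.48], [-1.42, 4.56], [0.17, 2.85], [-2.88, 2.88]. Speed limits (rad/s): [2.39, 2.39, 3.14, 3.14, 3.14, 3.14].

INTERFACE

Orientations are given as a unit quaternion [w, x, y, z].
In Python, from cell import sensors, viewer, arm gives the robot as it stands.
- The arm moves only by the tool servo_tool, never from a script. Its argument "moves" is text: rows parted by semicolons, each of 5 numbers parted by spaces: the shift along the tool's x, y, z in m, then the turn about the tool's z in degrees, then the closure, from 0 (fully open) to 1 (shut). A call has 1 to 5 rows; each row shifts and turns the pose as measured when the row begins, along the tool's axes as they then stand; what a row does not reach is not made up. A row lasts 1/8 s, in which the tool goes at most 62.5 mm and 10.7 degrees, less where a joint would pass 70% of its speed; a pose out of reach is approached as far as the arm can. A call with a gripper value outside its range is refused whole. The fingers move at their own pace and stop on an object; "squeeze" is the grip in N (left out, the last holds). Time passes only in rows, so rows that do not move let the fingers close. It gives the time, the measured TCP pose, the force and the opening at its end, in the units of the state.
- sensors.observe(): the state, without advancing time (a new reading comes with each control period).
- viewer.camera(name): name is "scene" or "top" or "wrist"; returns a dict with "img" (400x640x3 uint8, red, green, blue), "depth" (400x640 float32, m along the optical axis (not along the pixel's ray), 0 where there is no reading), "K" (3x3 intrinsics, pixels), "extrinsics" (4x4, takes a point from world to camera coordinates). Camera axes: x right, y up, looking along -z (the intrinsics and any distortion apply to the point x, -y, -z); pixel columns grow to the right and rows downward; lengths in m; the calibration is good to about 2 mm. The wrist camera is an equidistant fisheye: a pixel r from the principal point sees the ray r / f radians off the axis. A picture is of the moment at which its call begins.
- arm.close_job(): hands the job in, once; it reports no verdict.
The state is a dict: "clock": time; "joints": joint angles; "qd": joint speeds; "effort": joint torques, N m; "tool_pos": TCP position; "orientation": TCP orientation; "ft_force": force on the tool from outside, world axes, zero at the start; "wrist_torque": the same for the moment, N m; "opening": finger opening in m.
Only numpy, scipy, OpenCV 4.12 (cv2) and the standard library are available. Lean on these libraries where they do the work, as an engineer would, in place of code of your own. Each camera call takes 0.05 s, during which the arm holds its last target. There are 200 camera calls.

TASK

The octagonal cover stands on edge on the grey loading deck. Keeping it on the fixture and never lifting it, tip it over so that its blue closed face is up and push it into the round pocket of the carriage until it sits flat and fully home, then slide the carriage until the middle of the cover's orange centre mark is straight below the stylus tip of the dial indicator. Do not touch the indicator, and leave the taper plug and the gear on the deck where they are.

Things in the scene. Friction and masses are not known exactly. Their poses are not given: they have to be found in the camera images.
- cover: loose octagonal cover, 92 mm across flats, 26 mm thick, 0.2 kg: closed face blue with an orange centre mark, other face hollow bare aluminium (5 mm walls). At the start it stands on a 38 mm wide flat. Its +x axis is always the outward normal of the blue face; origin: middle of the flat it first stands on, z runs from there to the centre. Tipped towards its -x side it comes to lie blue face up
- cover_mid (a point): the centre of the cover's volume: 13 mm behind the blue face, 46 mm from each flat
- cover_mark (a point): the centre of the orange mark (18 mm disc) in the middle of the blue face
- fixture: fixed fixture; origin on the desk, on the pocket's axis at carriage 0. In its frame: grey loading deck, top 30 mm above the desk, x -205 to -69 mm (robot side), y -152 to +172; behind it, flush, the carriage in a slideway along y, x -67 to +67, y -300 to +165. Beside the carriage the slideway is an open trough 17 mm deep. Rails and end stops stay below the deck's top
- carriage (a joint): slide of the aluminium carriage, m, 0 to 0.225, growing towards the fixture's -y (to the robot's right); stiff, about 3 N, stays where it is left. Its plate spans 65 mm to the right and 155 mm to the left of the pocket's centre, top flush with the deck
- pocket (a point): the centre of the floor of the round pocket in the carriage: 104 mm diameter, 6 mm deep (floor 24 mm above the desk). The cover fits in at any turn about the vertical and then stands 20 mm proud of the deck
- knob (a point): the carriage's red knob: upright, 22 mm diameter, 55 mm high with its stem above the carriage; this point is on its axis, 57 mm above the desk (red part from 44 to 69 mm). It stands 125 mm to the left of the pocket's centre
- stylus_tip (a point): the tip of the dial indicator's stylus, pointing down, fixed; 58 mm above the desk, so 8 mm above a cover that sits home; the stylus hangs over the line along which the pocket travels, 150 to 200 mm to the right of the pocket at carriage 0
- indicator: fixed stand of the dial indicator behind the slideway: origin on the desk; in its frame a square foot x -6 to +44 mm, y -87 to -27, 54 high, a post of 12 mm diameter at (25, -57), 224 high, an arm at height 195 to the dial (60 mm diameter, 24 thick along x) at (-35, 62, 185), and below the dial the upright stylus, ending at (-35, 62, 58)
- cone_part: loose pale steel taper plug, 42 mm diameter at its foot, 36 mm high, standing on a front corner of the deck (origin: centre of its underside)
- gear: loose dark spur gear lying flat, 54 mm diameter, 20 mm high over its hub, standing on the other front corner of the deck (origin: centre of its underside)
Things that resemble listed ones, but are neither listed nor needed, are in the scene too. Leave any pink look-alike of the cover alone.

How it is judged:
On the way:
1. the cover lies in the pocket, fully home, blue face up (z of cover_mid in the frame of pocket between 0.009 and 0.015 m and horizontal distance between cover_mid and pocket below 0.007 m and angle between cover's own x axis and vertical below 0.05 rad), for 0.2 s.
At the end, for the whole second after the job is handed in: the cover lies blue face up, flat (0.05 rad) and fully home in the pocket (centre within 7 mm of its axis, 9 to 15 mm above its floor), its orange mark centred within 5 mm under the stylus tip seen from above; cover and carriage at rest (all of step 1 and linear speed of cover below 0.01 m/s and velocity of joint carriage between -0.005 and 0.005 m/s and horizontal distance between cover_mark and stylus_tip below 0.005 m); the robot touches nothing.
It fails at once if the cover is lifted (its centre more than 95 mm above the desk) (height (world z) of cover_mid above 0.095 m).
It fails at once if the indicator is touched with more than 1 N (contact force between indicator and anything else above 1 N).
It fails at once if the taper plug or the gear is moved by more than 15 mm or tipped by more than 0.3 rad (distance of any of cone_part, gear from where it was at the start of the episode above 0.015 m or angle between any of cone_part, gear's own z axis and vertical above 0.3 rad).
It also fails if it takes over 64 s, if anything falls off the work surface, if the arm or the gripper's body presses on something with over 40 N, if the wrist force passes 120 N, or if a joint passes its speed limit or range.

## Working session

There is one attempt and no reset: what is moved stays moved. The work goes in short steps, Python scripts to look and compute and a tool call to move; the robot and the scene stay as the last step left them, time stands still between calls to the robot, and variables do not carry over. Pictures are saved under pics/ and viewed, about 8 in all and at most 12, crops included, and the job is handed in when it is done.

Besides the shell and the picture viewer there is one more tool, called after "Emit:" in YAML: its name, and indented under it one key for each argument. servo_tool: Moves the arm, as the interface text tells. Its arguments: {"type":"object","properties":{"moves":{"type":"string"},"squeeze":{"type":"number"}},"required":["moves"]}

```bash
mkdir -p pics; cat > h.py <<'E'
import numpy as np, cv2
from cell import sensors, viewer, arm
def cam(n):
    c=viewer.camera(n); return c
def save(c,f): cv2.imwrite('pics/'+f,cv2.cvtColor(c['img'],cv2.COLOR_RGB2BGR))
def cloud(c):
    "world points per pixel from depth (pinhole cams)"
    K=c['K'];d=c['depth'];v,u=np.mgrid[:400,:640]
    p=np.stack([(u-K[0,2])/K[0,0]*d,-(v-K[1,2])/K[1,1]*d,-d],-1)
    E=np.linalg.inv(c['extrinsics']); return p@E[:3,:3].T+E[:3,3]
def ray(c,u,v,z):
    K=c['K'];E=np.linalg.inv(c['extrinsics'])
    r=E[:3,:3]@np.array([(u-K[0,2])/K[0,0],-(v-K[1,2])/K[1,1],-1]);o=E[:3,3]
    return o+r*(z-o[2])/r[2]
def proj(c,p):
    q=c['extrinsics']@np.r_[p,1];K=c['K']
    return np.array([K[0,2]+K[0,0]*q[0]/-q[2],K[1,2]+K[1,1]*-q[1]/-q[2]])
E
python3 - <<'E'
from h import *
for n in('scene','top'):
    c=cam(n);save(c,n+'0.png');np.savez(n+'0.npz',**c)
    print(n,c['K'].round(1).tolist(),np.linalg.inv(c['extrinsics']).round(3).tolist(),(c['depth']>0).mean())
print(sensors.observe(),arm.hold_point_z)
E
```

```text
scene [[457.5, 0.0, 324.5], [0.0, 457.5, 197.2], [0.0, 0.0, 1.0]] [[-0.456, 0.662, -0.594, -0.042], [-0.89, -0.345, 0.299, 0.413], [-0.007, 0.665, 0.747, 0.796], [0.0, 0.0, 0.0, 1.0]] 0.996078125
top [[400.1, 0.0, 315.2], [0.0, 400.1, 202.2], [0.0, 0.0, 1.0]] [[0.026, 0.994, -0.103, 0.464], [-1.0, 0.026, 0.002, 0.13], [0.005, 0.103, 0.995, 0.935], [0.0, 0.0, 0.0, 1.0]] 0.99626953125
{'clock': 0.1, 'joints': array([-1.56327665e+00,  3.81121524e-01,  1.29812819e+00,  3.17604874e-06,
        1.46358508e+00, -2.15294531e-01]), 'qd': array([ 1.27779404e-03, -1.15828397e-03, -3.04914303e-03, -1.07548386e-05,
       -4.07677812e-04,  1.54459559e-03]), 'effort': array([ 3.64323307e-03, -4.38650358e+01, -2.24908054e+01,  7.15035922e-02,
        3.42379301e-02, -6.40567919e-05]), 'tool_pos': array([ 0.12153595, -0.53616142,  0.23822247]), 'orientation': array([-4.83330017e-04,  7.81336781e-01, -6.24109325e-01, -3.90026563e-04]), 'ft_force': array([-0.3670178 ,  0.63241935, -0.08520785]), 'wrist_torque': array([ 0.08181622,  0.05579601, -0.02062208]), 'opening': 0.08799651546399259} 0.0187
```

View pics/scene0.png

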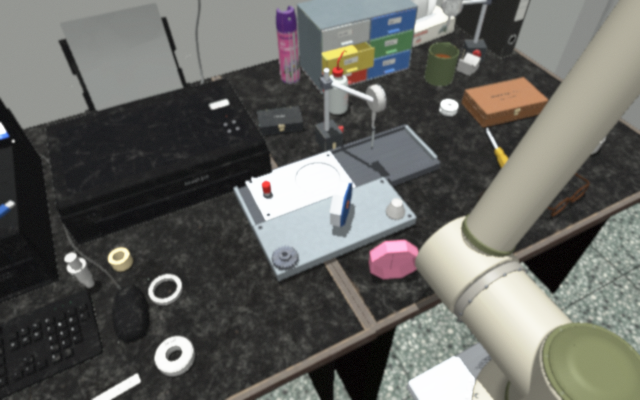

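View pics/top0.png

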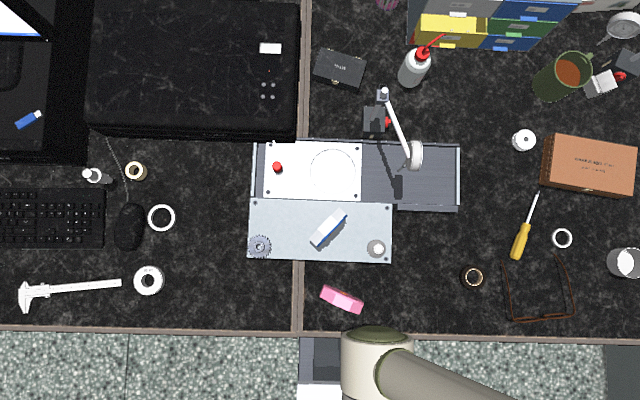

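The scene view shows the cover at about (342,205) with its blue face to the right, the knob at (267,187) and the stylus hanging at (374,140). In the top view the cover is at (328,229), the knob at (277,167), the pocket at (334,171), the taper plug at (376,248), the gear at (259,246) and the indicator dial at (415,155).

```bash
python3 - <<'E'
from h import *
T=dict(np.load('top0.npz'));S=dict(np.load('scene0.npz'))
for n,c in(('top',T),('scene',S)):
    P=cloud(c);h=cv2.cvtColor(c['img'],cv2.COLOR_RGB2HSV).astype(int);H,s,V=h[...,0],h[...,1],h[...,2]
    box=(P[...,0]>.2)&(P[...,0]<.75)&(P[...,1]>-.3)&(P[...,1]<.4)
    dk=box&(abs(P[...,2]-.03)<.006)&(s<60)&(V>100)
    m=dk.astype(np.uint8);nl,l,st,ce=cv2.connectedComponentsWithStats(m)
    k=1+st[1:,4].argmax();q=P[l==k];r=cv2.minAreaRect((q[:,:2]*1000).astype(np.float32))
    print(n,'deck+car rect',r,cv2.boxPoints(r).round(0).tolist(),'z',np.median(q[:,2]))
    blue=box&(H>100)&(H<125)&(s>110)&(P[...,2]>.02)&(P[...,2]<.2)
    q=P[blue];print('blue',len(q),q.mean(0).round(3),q.min(0).round(3),q.max(0).round(3))
    if len(q)>20:
        w,v=np.linalg.eigh(np.cov(q.T));print('normal',v[:,0].round(3),w)
    hi=box&(P[...,2]>.105)&(P[...,2]<.14)
    nl,l,st,ce=cv2.connectedComponentsWithStats(hi.astype(np.uint8))
    for i in range(1,nl):
        if st[i,4]>15: 
            q=P[l==i];print('hi',st[i].tolist(),q.mean(0).round(3),cv2.minAreaRect((q[:,:2]*1000).astype(np.float32)))
    red=box&((H<8)|(H>172))&(s>150)
    nl,l,st,ce=cv2.connectedComponentsWithStats(red.astype(np.uint8))
    for i in range(1,nl):
        if st[i,4]>8: print('red',st[i].tolist(),ce[i].round(1),P[l==i].mean(0).round(3),P[l==i].max(0).round(3),ray(c,*ce[i],.06).round(3))
    u0,v0,w,hh=((235,75,240,200) if n=='top' else (225,60,230,220))
    cv2.imwrite(f'pics/{n}1.png',cv2.cvtColor(cv2.resize(c['img'][v0:v0+hh,u0:u0+w],None,fx=3,fy=2.7,interpolation=cv2.INTER_CUBIC),cv2.COLOR_RGB2BGR))
E
python3 -c "
import cv2,numpy as np
a=cv2.imread('pics/scene1.png');a=cv2.resize(a,(690,594));cv2.imwrite('pics/scene1.png',a)"
```

```text
top deck+car rect ((562.7462158203125, 115.22594451904297), (324.7221984863281, 270.9221496582031), 89.20135498046875) [[425.0, -45.0], [696.0, -49.0], [700.0, 276.0], [430.0, 279.0]] z 0.029645845145087724
blue 135 [0.584 0.18  0.099] [0.459 0.063 0.02 ] [0.749 0.398 0.126]
normal [0.143 0.019 0.989] [0.00039041 0.00176844 0.0209564 ]
hi [187, 102, 108, 33, 3011] [0.72  0.288 0.125] ((721.631103515625, 289.2828369140625), (56.66123962402344, 221.31199645996094), 0.0013353428803384304)
hi [373, 107, 7, 8, 35] [0.744 0.008 0.123] ((744.7589721679688, 7.5837321281433105), (11.129380226135254, 4.838219165802002), 67.07978057861328)
hi [402, 163, 4, 6, 16] [ 0.629 -0.052  0.123] ((628.4627685546875, -51.48670959472656), (6.268885612487793, 4.211368083953857), 60.758548736572266)
hi [312, 211, 33, 33, 441] [0.499 0.101 0.118] ((498.8592529296875, 100.40511322021484), (25.882112503051758, 73.56803131103516), 47.3748664855957)
hi [341, 326, 72, 21, 220] [0.296 0.014 0.127] ((291.66473388671875, 3.9354476928710938), (27.63102912902832, 140.4134063720703), 7.5774312019348145)
hi [341, 348, 1,
[... 829 characters left out ...]
19922)
hi [372, 122, 3, 14, 33] [ 0.629 -0.05   0.122] ((629.0972900390625, -49.717994689941406), (8.013320922851562, 5.855792045593262), 17.97971534729004)
hi [163, 129, 104, 52, 2457] [0.715 0.295 0.123] ((720.585205078125, 290.6078186035156), (218.31134033203125, 58.66617202758789), 89.96056365966797)
hi [331, 181, 21, 27, 367] [0.491 0.108 0.118] ((498.172119140625, 102.53047180175781), (27.234188079833984, 73.6891098022461), 48.163265228271484)
hi [415, 257, 32, 48, 362] [0.242 0.072 0.126] ((243.02117919921875, 71.2193603515625), (85.9261245727539, 5.553775310516357), 0.7621349096298218)
red [263, 182, 7, 11, 65] [266.1 186.8] [0.626 0.219 0.063] [0.637 0.226 0.071] [0.63  0.218 0.06 ]
```

View pics/top1.png

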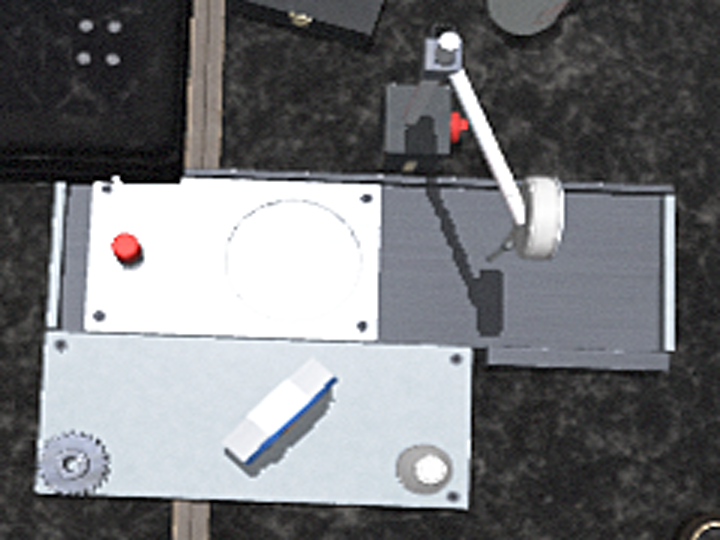

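View pics/scene1.png

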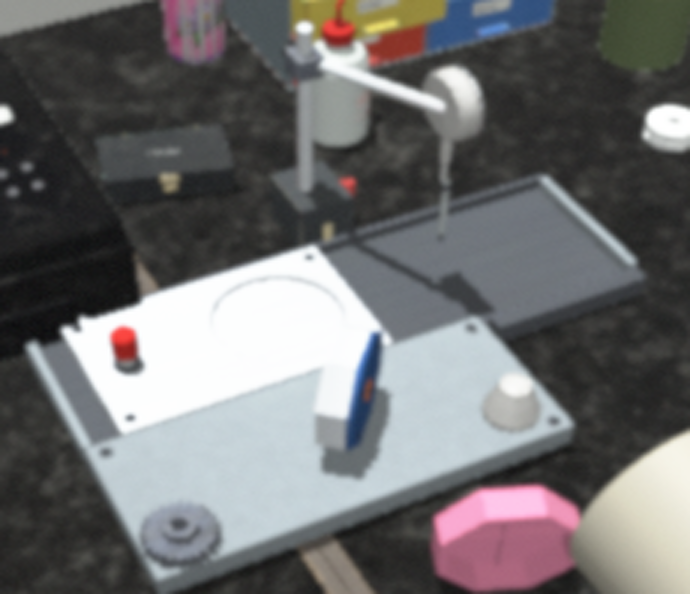

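The fixture is turned about -0.8° and its origin is near (0.632,0.104). The pocket is near (0.629,0.092), so the carriage is at about 12 mm, and the stylus is near (0.629,-0.050). The cover is at (0.4985,0.1015), with its blue normal along about (-0.685,-0.728). The crops confirm this. I'll turn the tool so that its -y axis is the tipping direction.

Emit:
servo_tool:
  moves: "0 0 0 -8.5 1; 0 0 0 -8.5 1; 0 0 0 -8.5 1; 0 0 0 -8.5 1; 0 0 0 0 1"
  squeeze: 20

```text
clock: 0.72
tool_pos: [0.1215, -0.5354, 0.2364]
orientation: [-0.003, 0.933, -0.36, -0.001]
ft_force: [0.1, -0.5, -0.4]
opening: 0.0403
```

Emit:
servo_tool:
  moves: "-0.015 -0.06 0 0 1; -0.015 -0.06 0 0 1; -0.015 -0.06 0 0 1; -0.015 -0.06 0 0 1; -0.015 -0.06 0 0 1"

```text
clock: 1.35
tool_pos: [0.2703, -0.2616, 0.2364]
orientation: [-0.003, 0.928, -0.372, -0.001]
ft_force: [0.6, -0.7, -0.4]
opening: 0.0003
```

Emit:
servo_tool:
  moves: "-0.0145 -0.06 0 0 1; -0.0145 -0.06 0 0 1; -0.0145 -0.06 0 0 1; -0.0145 -0.06 0 0 1; -0.0145 -0.06 0 0 1"

```text
clock: 1.98
tool_pos: [0.4276, 0.0088, 0.2392]
orientation: [-0.003, 0.924, -0.382, 0.001]
ft_force: [1.0, -1.7, -0.0]
opening: 0.0004
```

Emit:
servo_tool:
  moves: "-0.014 -0.045 0.02 -1.5 1; 0 0 0.04 0 1; 0 0 0.04 0 1; 0 0 0.035 0 1; 0 0 0 0 1"

```text
clock: 2.6
tool_pos: [0.4522, 0.0573, 0.101]
orientation: [-0.003, 0.928, -0.373, 0.002]
ft_force: [-0.2, 0.5, -0.2]
opening: 0.0005
```

```bash
cat >> h.py <<'E'
def go(tx,ty,tz=None,phi=None,s=None):
    "tool-frame shift to a world target, tool x angle in deg"
    s=s or sensors.observe();w,x,y,z=s['orientation'];p=s['tool_pos']
    f=np.arctan2(2*(x*y+w*z),1-2*(y*y+z*z))
    d=np.array([tx,ty])-p[:2];tz=p[2] if tz is None else tz
    print('phi',np.degrees(f).round(1),'pos',p.round(4),'shift x %.4f y %.4f z %.4f'%(d@[np.cos(f),np.sin(f)],d@[np.sin(f),-np.cos(f)],p[2]-tz),
      'turn',None if phi is None else round(np.degrees(f)-phi,1))
E
python3 - <<'E'
from h import *
go(.4985,.1015,.102,-43); print(sensors.observe()['ft_force'])
c=cam('scene');save(c,'s2.png')
cv2.imwrite('pics/s2c.png',cv2.cvtColor(cv2.resize(c['img'][120:280,230:450],None,fx=3,fy=3),cv2.COLOR_RGB2BGR))
E
```

```text
phi -43.8 pos [0.4522 0.0573 0.101 ] shift x 0.0028 y -0.0640 z -0.0010 turn -0.8
[-0.17946909  0.46035955 -0.19358708]
```

View pics/s2c.png

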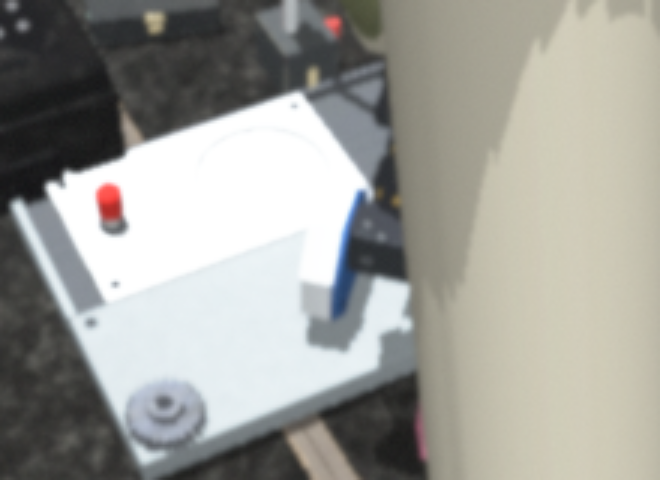

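The fingers stand in front of the blue face, with about 40 mm to contact. I'll close in, then push slowly.

Emit:
servo_tool:
  moves: "0.003 -0.02 0 -0.8 1; 0 -0.015 0 0 1; 0 -0.01 0 0 1; 0 -0.008 0 0 1; 0 -0.008 0 0 1"

```text
clock: 3.28
tool_pos: [0.5004, 0.1006, 0.108]
orientation: [-0.005, 0.929, -0.369, 0.007]
ft_force: [1.2, 0.1, 1.1]
opening: 0.0003
```

Emit:
servo_tool:
  moves: "0 -0.007 0 0 1; 0 -0.006 0 0 1; 0 -0.006 0 0 1; 0 0 0 0 1; 0 0 0 0 1"

```text
clock: 3.9
tool_pos: [0.5142, 0.1156, 0.1081]
orientation: [-0.005, 0.929, -0.369, 0.006]
ft_force: [0.6, 0.3, -0.6]
opening: 0.0005
```

```bash
cat >> h.py <<'E'
def blue(c):
    P=cloud(c);h=cv2.cvtColor(c['img'],cv2.COLOR_RGB2HSV).astype(int)
    m=(h[...,0]>100)&(h[...,0]<125)&(h[...,1]>110)&(P[...,0]>.4)&(P[...,0]<.72)&(P[...,1]>-.15)&(P[...,1]<.26)
    nl,l,st,ce=cv2.connectedComponentsWithStats(m.astype(np.uint8))
    if nl<2: print('no blue');return
    k=1+st[1:,4].argmax();q=P[l==k];ctr=cv2.convexHull(np.argwhere(l==k)[:,::-1].astype(np.int32))
    (cu,cv_),r=cv2.minEnclosingCircle(ctr);z=np.median(q[:,2])
    M=cv2.moments(ctr)
    print('blue n',len(q),'mean',q.mean(0).round(4),'min',q.min(0).round(3),'max',q.max(0).round(3),
     'hullctr->',ray(c,M['m10']/M['m00'],M['m01']/M['m00'],z).round(4))
E
python3 - <<'E'
from h import *
s=sensors.observe();print(s['tool_pos'],s['ft_force'])
blue(cam('top'));blue(cam('scene'))
E
```

```text
[0.51423245 0.11558263 0.10805639] [ 0.60917823  0.34674466 -0.56344723]Traceback (most recent call last):
  File "<stdin>", line 3, in <module>
  File "h.py", line 34, in blue
    'hullctr->',ray(c,M['m10']/M['m00'],M['m01']/M['m00'],z).round(4))
                      ~~~~~~~~^~~~~~~~~
ZeroDivisionError: float division by zero
```

Emit:
servo_tool:
  moves: "0 0.03 -0.03 0 1; 0 0.05 -0.03 0 1; 0.03 0.05 -0.02 0 1; 0.05 0.03 0 0 1; 0.05 0 0 0 1"

```text
clock: 4.58
tool_pos: [0.4952, -0.0945, 0.1903]
orientation: [-0.004, 0.93, -0.367, 0.007]
ft_force: [0.8, -0.3, 0.5]
opening: 0.0004
```

```bash
python3 - <<'E'
from h import *
print(sensors.observe()['tool_pos'])
c=cam('top');save(c,'t3.png');np.savez('t3.npz',**c)
cv2.imwrite('pics/t3c.png',cv2.cvtColor(cv2.resize(c['img'][75:275,235:475],None,fx=2.7,fy=2.7),cv2.COLOR_RGB2BGR))
blue(c)
E
```

```text
[ 0.49518115 -0.09448197  0.19032659]
blue n 1300 mean [0.5393 0.1448 0.0585] min [0.464 0.1   0.028] max [0.585 0.192 0.935] hullctr-> [0.5397 0.1448 0.0558]
```

View pics/t3c.png

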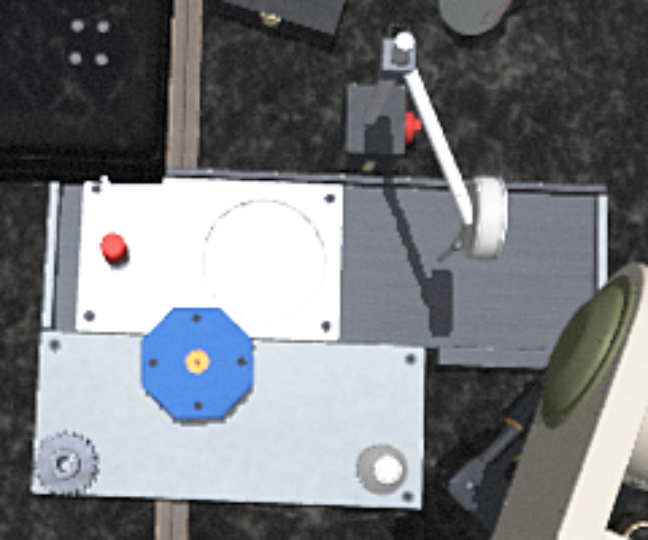

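The cover lies blue face up, centred at (0.5395,0.1448), with its flats about 2° off the axes. I'll push along -43° first (tool +x is already that direction) and then along +x. First I'll move to behind its far-left flat.

Emit:
servo_tool:
  moves: "-0.042 -0.041 0 0 1; -0.042 -0.041 0 0 1; -0.042 -0.041 0 0 1; -0.042 -0.041 0 0 1; -0.042 -0.041 0 0 1"

```text
clock: 5.25
tool_pos: [0.4892, 0.1976, 0.1894]
orientation: [-0.004, 0.927, -0.374, 0.009]
ft_force: [-0.1, -0.2, -0.2]
opening: 0.0005
```

```bash
python3 - <<'E'
from h import *
go(.482,.199,.037,-43)
T=dict(np.load('t3.npz'))
# pocket edge: fit ellipse to dark ring on white carriage
g=cv2.cvtColor(T['img'],cv2.COLOR_RGB2GRAY).astype(np.float32)
bl=cv2.morphologyEx(g,cv2.MORPH_CLOSE,np.ones((5,5)))-g
pts=[]
for a in np.radians(np.arange(0,360,4)):
    for r in [0]:
        rr=np.arange(19,28,.25);u=333+rr*np.cos(a);v=171+rr*np.sin(a)
        w=cv2.remap(bl,u.astype(np.float32)[None],v.astype(np.float32)[None],1)[0]
        if w.max()>6: pts.append([333+rr[w.argmax()]*np.cos(a),171+rr[w.argmax()]*np.sin(a)])
pts=np.array(pts,np.float32);e=cv2.fitEllipse(pts);print(len(pts),e,ray(T,*e[0],.03))
# blue face centre at z .056, orange mark
h=cv2.cvtColor(T['img'],cv2.COLOR_RGB2HSV).astype(int)
m=((h[...,0]>8)&(h[...,0]<25)&(h[...,1]>120)).astype(np.uint8);m[:, :280]=0;m[:,340:]=0;m[:180]=0;m[240:]=0
v,u=np.nonzero(m);print('mark',len(u),ray(T,u.mean(),v.mean(),.056))
for z,(u,v) in ((.03,(342.3-0,171)),): pass
E
```

```text
phi -43.9 pos [0.4892 0.1976 0.1894] shift x -0.0062 y 0.0040 z 0.1524 turn -0.9
57 ((333.3766174316406, 174.57199096679688), (46.726932525634766, 52.39918518066406), 155.3766326904297) [0.62244377 0.08847294 0.03      ]
mark 16 [0.54156766 0.14641507 0.056     ]
```

Emit:
servo_tool:
  moves: "-0.006 0.004 0.04 -0.9 1; 0 0 0.05 0 1; 0 0 0.04 0 1; 0 0 0.022 0 1; 0 0 0 0 1"

```text
clock: 5.88
tool_pos: [0.4843, 0.2035, 0.0339]
orientation: [-0.004, 0.932, -0.363, 0.011]
ft_force: [-0.0, 0.4, 0.8]
opening: 0.0004
```

```bash
python3 - <<'E'
from h import *
go(.541,.1437,.037,-43); print(sensors.observe()['ft_force'])
T=dict(np.load('top0.npz'))
g=cv2.cvtColor(T['img'],cv2.COLOR_RGB2GRAY).astype(np.float32)
bl=cv2.morphologyEx(g,cv2.MORPH_CLOSE,np.ones((5,5)))-g
# score circles of 104 mm at z=.03 by dark-line response (robust centre vote)
best=[]
a=np.radians(np.arange(0,360,3))
for x in np.arange(.620,.640,.001):
    for y in np.arange(.080,.100,.001):
        q=np.array([proj(T,[x+.052*np.cos(t),y+.052*np.sin(t),.03]) for t in a],np.float32)
        best.append((np.minimum(cv2.remap(bl,q[:,:1].copy(),q[:,1:].copy(),1),25).mean(),x,y))
best.sort();print(np.array(best[-8:]).round(4))
E
```

```text
phi -42.6 pos [0.4843 0.2035 0.0339] shift x 0.0822 y 0.0056 z -0.0031 turn 0.4
[-0.03096094  0.44389371  0.77739426]
[[ 8.9899  0.629   0.091 ]
 [ 9.0822  0.632   0.091 ]
 [ 9.1957  0.631   0.09  ]
 [ 9.5025  0.63    0.09  ]
 [ 9.9581  0.63    0.092 ]
 [10.3262  0.631   0.092 ]
 [10.8565  0.631   0.091 ]
 [11.0155  0.63    0.091 ]]
```

Emit:
servo_tool:
  moves: "0.008 0.0055 -0.003 0.4 1; 0.015 0 0 0 1; 0.018 0 0 0 1; 0.018 0 0 0 1; 0.018 0 0 0 1"

```text
clock: 6.5
tool_pos: [0.5416, 0.143, 0.042]
orientation: [-0.006, 0.93, -0.367, 0.013]
ft_force: [-0.8, 0.6, 0.2]
opening: 0.0004
```

```bash
python3 - <<'E'
from h import *
go(.541,.1437,.037,-43); print(sensors.observe()['ft_force']);blue(cam('scene'));blue(cam('top'))
E
```

```text
phi -43.0 pos [0.5416 0.143  0.042 ] shift x -0.0009 y -0.0000 z 0.0050 turn -0.0
[-0.79021879  0.61256145  0.22397035]
no blue
blue n 17 mean [0.6256 0.122  0.0612] min [0.612 0.117 0.052] max [0.632 0.128 0.149] hullctr-> [0.6267 0.1215 0.0556]
```

Emit:
servo_tool:
  moves: "0.007 0 0.004 0 1; 0.006 0 0 0 1; -0.02 0 0 0 1; -0.04 0 -0.06 0 0; -0.04 0.0 -0.06 0 0"

```text
clock: 7.22
tool_pos: [0.4794, 0.1965, 0.1393]
orientation: [-0.004, 0.93, -0.368, 0.009]
ft_force: [1.6, 0.0, 0.6]
opening: 0.0181
```

Emit:
servo_tool:
  moves: "-0.03 0.03 -0.02 10 0; -0.03 0.04 0 10 0; -0.02 0.05 0 10 0; -0.01 0.05 0 10 0; 0 0 0 5 0"

```text
clock: 7.85
tool_pos: [0.2681, 0.1904, 0.1571]
orientation: [-0.01, 0.712, -0.702, 0.008]
ft_force: [0.0, 0.6, 0.6]
opening: 0.0683
```

```bash
python3 - <<'E'
from h import *
s=sensors.observe();print(s['opening']);go(.53,.09,.19,-88)
for n in('top','scene'):
    c=cam(n);blue(c);np.savez(n+'4.npz',**c);save(c,n+'4.png')
E
```

```text
0.06827531791773714
phi -89.2 pos [0.2681 0.1904 0.1571] shift x 0.1042 y -0.2604 z -0.0329 turn -1.2
blue n 1286 mean [0.5957 0.092  0.0591] min [0.464 0.047 0.051] max [0.643 0.137 0.935] hullctr-> [0.5961 0.0921 0.0557]
blue n 207 mean [0.6111 0.119  0.0558] min [0.572 0.073 0.053] max [0.639 0.139 0.059] hullctr-> [0.6105 0.1146 0.0558]
```

Emit:
servo_tool:
  moves: "0.0255 -0.0575 0 -1.2 0.32; 0.0255 -0.0575 0 0 0.32; 0.0255 -0.0575 0 0 0.32; 0.0255 -0.0575 0 0 0.32; 0 0 0.05 0 0.32"

```text
clock: 8.57
tool_pos: [0.5114, 0.0981, 0.1146]
orientation: [-0.014, 0.726, -0.687, 0.012]
ft_force: [0.3, -0.0, -1.2]
opening: 0.06
```

```bash
python3 - <<'E'
from h import *
s=sensors.observe();print(s['opening'],s['ft_force']);go(.50,.0915,.038,-88)
T=dict(np.load('top4.npz'));h=cv2.cvtColor(T['img'],cv2.COLOR_RGB2HSV).astype(int)
m=((h[...,0]>100)&(h[...,0]<125)&(h[...,1]>110)).astype(np.uint8);m[:,:270]=0;m[:,400:]=0;m[:140]=0;m[230:]=0
c=max(cv2.findContours(m,0,1)[0],key=cv2.contourArea);q=np.array([ray(T,u,v,.056)[:2]*1000 for u,v in c[:,0]],np.float32);print(cv2.minAreaRect(q))
E
```

```text
0.05999687545600808 [ 0.26143442 -0.00580934 -1.16867109]
phi -86.8 pos [0.5114 0.0981 0.1146] shift x 0.0060 y 0.0117 z 0.0766 turn 1.2
((596.8656616210938, 92.19319152832031), (89.71580505371094, 89.01457214355469), 1.496877670288086)
```

Emit:
servo_tool:
  moves: "0.006 0.01 0.02 1.2 0.32; 0 0 0.03 0 0.32; 0 0 0.025 0 0.32; 0 -0.015 0 0 0.32; 0 -0.015 0 0 0.32"

```text
clock: 9.2
tool_pos: [0.5326, 0.0945, 0.0321]
orientation: [-0.011, 0.723, -0.691, 0.009]
ft_force: [0.7, 0.1, 0.6]
opening: 0.0601
```

```bash
python3 - <<'E'
from h import *
s=sensors.observe();print(s['opening'],s['ft_force']);go(.6305-.044,.091,.038,-88)
E
```

```text
0.06012685214435184 [0.69316543 0.12929987 0.56230478]
phi -87.4 pos [0.5326 0.0945 0.0321] shift x 0.0060 y -0.0536 z -0.0059 turn 0.6
```

Emit:
servo_tool:
  moves: "0.003 -0.008 -0.006 0.6 0.32; 0 -0.012 0 0 0.32; 0.001 -0.012 0 0 0.32; 0.001 -0.01 0 0 0.32; 0 -0.005 0 0 0.32"

```text
clock: 9.82
tool_pos: [0.582, 0.0918, 0.0392]
orientation: [-0.01, 0.721, -0.693, 0.008]
ft_force: [0.1, 0.4, -0.1]
opening: 0.06
```

```bash
python3 - <<'E'
from h import *
s=sensors.observe();print(s['opening'],s['ft_force']);go(.6305-.044,.091,.038,-88)
for n in('top','scene'):
    c=cam(n);blue(c);save(c,n+'5.png')
E
```

```text
0.059998473045675633 [ 0.07545466  0.42259313 -0.06436361]
phi -87.8 pos [0.582  0.0918 0.0392] shift x 0.0010 y -0.0045 z 0.0012 turn 0.2
blue n 6 mean [0.6258 0.1317 0.14  ] min [0.588 0.131 0.052] max [0.648 0.132 0.32 ] hullctr-> [0.6426 0.1321 0.054 ]Traceback (most recent call last):
  File "<stdin>", line 4, in <module>
  File "h.py", line 34, in blue
    'hullctr->',ray(c,M['m10']/M['m00'],M['m01']/M['m00'],z).round(4))
                      ~~~~~~~~^~~~~~~~~
ZeroDivisionError: float division by zero
```

Emit:
servo_tool:
  moves: "0.001 -0.003 0 0 0.32; 0 -0.002 0 0 0.32; 0 -0.002 0 0 0.32"

```text
clock: 10.3
tool_pos: [0.5885, 0.0912, 0.0393]
orientation: [-0.01, 0.721, -0.693, 0.008]
ft_force: [-1.0, -1.2, -0.2]
opening: 0.0599
```

```bash
python3 - <<'E'
from h import *
s=sensors.observe();print(s['opening'],s['ft_force']);go(.6305-.044,.091,.038,-88)
c=cam('wrist');save(c,'w6.png')
E
```

```text
0.059933834677373614 [-0.9690683  -1.20602603 -0.24303162]
phi -87.8 pos [0.5885 0.0912 0.0393] shift x 0.0001 y 0.0020 z 0.0013 turn 0.2
```

View pics/w6.png

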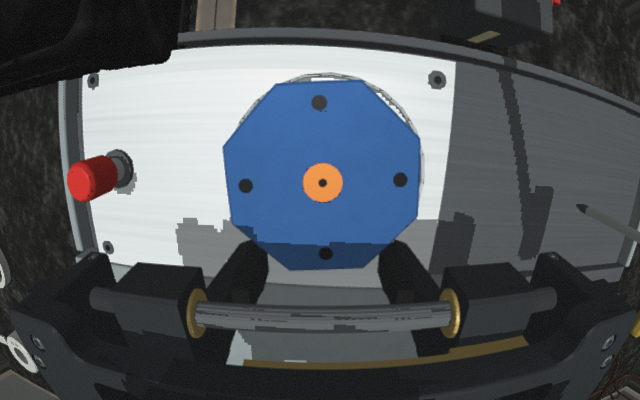

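The wrist view shows the blue face centred at (322,183), with slivers of the pocket rim still visible at the top and right (x ≈ 420). It isn't in yet and needs a few mm more ahead and a little to the right.

Emit:
servo_tool:
  moves: "0.001 -0.002 0 0 0.32; 0.0005 -0.002 0 0 0.32; 0 0 0 0 0.32"

```text
clock: 10.72
tool_pos: [0.5901, 0.0903, 0.039]
orientation: [-0.008, 0.721, -0.693, 0.005]
ft_force: [-1.5, 0.1, 2.0]
opening: 0.0598
```

```bash
cat >> h.py <<'E'
def wpts(c):
    K=c['K'];d=c['depth'];v,u=np.mgrid[:400,:640]
    x=(u-K[0,2])/K[0,0];y=(v-K[1,2])/K[1,1];r=np.hypot(x,y)+1e-9;k=np.tan(r)/r
    p=np.stack([x*k*d,-y*k*d,-d],-1);E=np.linalg.inv(c['extrinsics']);return p@E[:3,:3].T+E[:3,3]
def wcheck(f=None):
    c=cam('wrist');P=wpts(c);h=cv2.cvtColor(c['img'],cv2.COLOR_RGB2HSV).astype(int)
    b=(h[...,0]>100)&(h[...,0]<125)&(h[...,1]>110);b[:60]=0
    w=(h[...,1]<40)&(h[...,2]>200)&(abs(P[...,2]-.03)<.015)
    q=P[b];A=np.c_[q[:,:2]-q[:,:2].mean(0),np.ones(len(q))];co=np.linalg.lstsq(A,q[:,2],rcond=None)[0]
    o=(h[...,0]>8)&(h[...,0]<22)&(h[...,1]>150)&(abs(P[...,2]-.053)<.012)
    nl,l,st,ce=cv2.connectedComponentsWithStats(o.astype(np.uint8));o=l==1+st[1:,4].argmax()
    print('blue z',np.median(q[:,2]).round(4),'tilt',co[:2].round(3),'plate z',np.median(P[w][:,2]).round(4),'mark',P[o].mean(0).round(4),o.sum())
    if f: save(c,f)
    return c,P
E
python3 - <<'E'
from h import *
s=sensors.observe();print(s['opening'],s['ft_force']);go(.6305-.044,.091,.038,-88)
wcheck('w7.png')
E
```

```text
0.05975416108665726 [-1.49631209  0.13298654  1.99943017]
phi -87.7 pos [0.5901 0.0903 0.039 ] shift x -0.0009 y 0.0036 z 0.0010 turn 0.3
blue z 0.0491 tilt [0.03  0.001] plate z 0.0291 mark [0.633  0.0922 0.0499] 1099
```

Emit:
servo_tool:
  moves: "0 0.01 0 0 0.32; 0 0.02 0 0 0.32; 0 0.01 -0.03 0 0.32; 0 0 -0.03 0 0.32; 0 0 0 0 0.32"

```text
clock: 11.4
tool_pos: [0.5473, 0.0878, 0.0995]
orientation: [-0.009, 0.721, -0.693, 0.007]
ft_force: [0.1, 0.5, -0.9]
opening: 0.06
```

```bash
python3 - <<'E'
from h import *
s=sensors.observe();print(s['opening'],s['ft_force']);go(.63,.2155,.15,-88)
c,P=wcheck('w8.png')
h=cv2.cvtColor(c['img'],cv2.COLOR_RGB2HSV).astype(int)
w=(h[...,1]<40)&(h[...,2]>200)&(abs(P[...,2]-.03)<.015)&(P[...,0]>.55)
q=P[w];A=np.c_[q[:,:2]-q[:,:2].mean(0),np.ones(len(q))];print('plate tilt',np.linalg.lstsq(A,q[:,2],rcond=None)[0].round(3))
r=((h[...,0]<8)|(h[...,0]>172))&(h[...,1]>150)&(P[...,1]>.15)&(P[...,1]<.3);print('knob',P[r].mean(0).round(4),P[r].min(0).round(4),P[r].max(0).round(4))
t=cam('top');blue(t);save(t,'top8.png');np.savez('top8.npz',**t)
E
```

```text
0.059990921967167286 [ 0.10744781  0.47636436 -0.93345733]
phi -87.7 pos [0.5473 0.0878 0.0995] shift x -0.1243 y -0.0877 z -0.0505 turn 0.3
blue z 0.0491 tilt [-0.002 -0.002] plate z 0.0291 mark [0.6324 0.0922 0.0499] 549
plate tilt [0.001 0.002 0.029]
knob [0.6319 0.2118 0.0632] [0.6223 0.2048 0.0115] [0.6423 0.2667 0.0699]
blue n 377 mean [0.6599 0.0907 0.056 ] min [0.464 0.048 0.023] max [0.678 0.13  0.935] hullctr-> [0.6564 0.0929 0.0497]
```

View pics/w8.png

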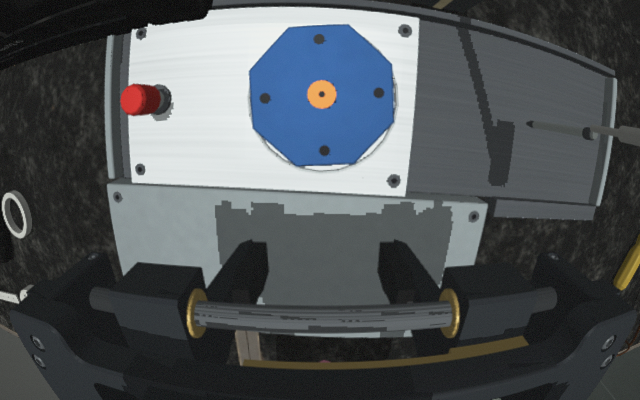

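The wrist view shows the cover home and flat, 20 mm proud with no tilt, and its mark at (321,94). The stylus tip is visible at (529,124), so I'll cast it onto z = 58 mm.

```bash
cat >> h.py <<'E'
def wray(c,u,v,z):
    K=c['K'];E=np.linalg.inv(c['extrinsics']);x=(u-K[0,2])/K[0,0];y=(v-K[1,2])/K[1,1];r=np.hypot(x,y)
    d=E[:3,:3]@np.array([x/r*np.sin(r),-y/r*np.sin(r),-np.cos(r)]);o=E[:3,3];return o+d*(z-o[2])/d[2]
E
python3 - <<'E'
from h import *
c=cam('wrist');P=wpts(c)
for u,v in((527,124),(529,124),(532,125),(536,125)): print(u,v,wray(c,u,v,.058).round(4),P[v,u].round(4))
print('mark',wray(c,321.5,94.5,.05))
S=dict(np.load('scene0.npz'));Q=cloud(S)
# stylus lower end in scene view: points z .058-.1 near
m=(abs(Q[...,0]-.63)<.02)&(abs(Q[...,1]+.05)<.02)&(Q[...,2]>.052)&(Q[...,2]<.12)
v,u=np.nonzero(m);print(u.min(),u.max(),v.max(),Q[m].mean(0).round(4),Q[m][Q[m][:,2].argmin()].round(4))
for vv in sorted(set(v))[-12:]: print(vv,u[v==vv].tolist(),Q[m&(np.mgrid[:400,:640][0]==vv)].mean(0).round(4))
E
```

```text
527 124 [ 0.626  -0.0503  0.058 ] [ 0.6266 -0.0852  0.0118]
529 124 [ 0.6262 -0.0521  0.058 ] [ 0.627  -0.0878  0.0115]
532 125 [ 0.6259 -0.055   0.058 ] [ 0.6266 -0.0918  0.011 ]
536 125 [ 0.6264 -0.0588  0.058 ] [ 0.6263 -0.0508  0.068 ]
mark [0.63076739 0.09213887 0.05      ]
371 374 149 [ 0.6279 -0.0503  0.0915] [ 0.6278 -0.0495  0.0608]
138 [372, 373] [ 0.6277 -0.0507  0.0946]
139 [372, 373] [ 0.629  -0.0519  0.0901]
140 [372, 373] [ 0.6267 -0.0505  0.0894]
141 [372, 373] [ 0.6276 -0.0515  0.0852]
142 [371, 372, 373] [ 0.6281 -0.0506  0.0821]
143 [371, 372] [ 0.6287 -0.0499  0.0788]
144 [371, 372] [ 0.6266 -0.0488  0.0778]
145 [371, 372] [ 0.629  -0.0507  0.072 ]
146 [371, 372] [ 0.6283 -0.0504  0.0695]
147 [371, 372] [ 0.6283 -0.0507  0.0662]
148 [371, 372] [ 0.6268 -0.05    0.0646]
149 [371] [ 0.6278 -0.0495  0.0608]
```

Stylus tip: (0.628,-0.0507) from the scene view, in agreement with the wrist ray. The carriage has to travel about 143 mm to the right. The black box (x > 0.69, z ≈ 0.125) rules out jaws along x at the knob. I'll push the knob from its left with closed fingers and the jaws along y.

Emit:
servo_tool:
  moves: "0 0 -0.055 0 1; -0.043 -0.023 0 0.3 1; -0.043 -0.023 0 0 1; -0.043 -0.023 0 0 1; -0.044 -0.023 0 0 1"

```text
clock: 12.18
tool_pos: [0.6325, 0.2655, 0.1485]
orientation: [-0.004, 0.717, -0.697, 0.001]
ft_force: [1.0, 0.6, 0.6]
opening: 0.0121
```

```bash
python3 - <<'E'
from h import *
s=sensors.observe();print(s['opening']);go(.632,.264,.050,-89.2)
E
```

```text
0.012083323480707394
phi -88.4 pos [0.6325 0.2655 0.1485] shift x 0.0014 y 0.0005 z 0.0985 turn 0.8
```

Emit:
servo_tool:
  moves: "0 0 0.03 0.8 1; 0 0 0.035 0 1; 0 0 0.028 0 1; 0 0 0 0 1"

```text
clock: 12.68
tool_pos: [0.6323, 0.2693, 0.0454]
orientation: [-0.001, 0.713, -0.701, -0.001]
ft_force: [0.5, 0.6, -0.3]
opening: 0.0007
```

Emit:
servo_tool:
  moves: "0.01 0 0 0 1; 0.015 0 0 0 1; 0.02 0 0 0 1; 0.02 0 0 0 1; 0.02 0 0 0 1"

```text
clock: 13.3
tool_pos: [0.634, 0.1805, 0.048]
orientation: [-0.003, 0.714, -0.701, -0.001]
ft_force: [-1.5, 3.4, -1.9]
opening: 0.0003
```

```bash
python3 - <<'E'
from h import *
s=sensors.observe();print(s['opening'],s['ft_force']);go(.63,.101,.050,-89.2)
wcheck()
E
```

```text
0.00031332654196487755 [-1.45208615  3.39238074 -1.86616966]
phi -88.9 pos [0.634  0.1805 0.048 ] shift x 0.0795 y 0.0055 z -0.0020 turn 0.3
blue z 0.0489 tilt [0.151 0.166] plate z 0.029 mark [0.6361 0.0312 0.0498] 114
```

Emit:
servo_tool:
  moves: "0.018 0.002 -0.002 0 1; 0.018 0.001 0 0 1; 0.016 0 0 0 1; 0.01 0 0 0 1; 0.005 0 0 0 1"

```text
clock: 13.98
tool_pos: [0.6329, 0.1065, 0.0504]
orientation: [-0.003, 0.713, -0.701, 0.0]
ft_force: [-2.1, 2.8, 0.7]
opening: 0.0004
```

```bash
python3 - <<'E'
from h import *
s=sensors.observe();print(s['opening'],s['ft_force']);go(.63,.1028,.050,-89.2)
c,P=wcheck('w9.png')
t=cam('top');save(t,'t9.png')
a=cv2.resize(t['img'][110:230,300:460],(640,480),interpolation=cv2.INTER_CUBIC);cv2.imwrite('pics/t9c.png',cv2.cvtColor(a,cv2.COLOR_RGB2BGR))
for z,p in((.05,0),):
    h=cv2.cvtColor(t['img'],cv2.COLOR_RGB2HSV).astype(int)
    m=(h[...,0]>8)&(h[...,0]<22)&(h[...,1]>150);m[:,:330]=0;m[:,460:]=0;m[:120]=0;m[:,:][220:]=0
    v,u=np.nonzero(m);print('top mark',len(u),ray(t,u.mean(),v.mean(),.05) if len(u) else '')
blue(t)
E
```

```text
0.0003956209847023575 [-2.11688594  2.84345796  0.74619162]
phi -89.1 pos [0.6329 0.1065 0.0504] shift x 0.0037 y 0.0030 z 0.0004 turn 0.1
blue z 0.049 tilt [0.167 0.184] plate z 0.029 mark [ 0.634  -0.0409  0.0498] 134
top mark 33 [ 0.63117891 -0.04240709  0.05      ]
blue n 1096 mean [ 0.6282 -0.0403  0.0526] min [ 0.464 -0.087  0.027] max [0.682 0.13  0.935] hullctr-> [ 0.6296 -0.0424  0.0499]
```

View pics/w9.png

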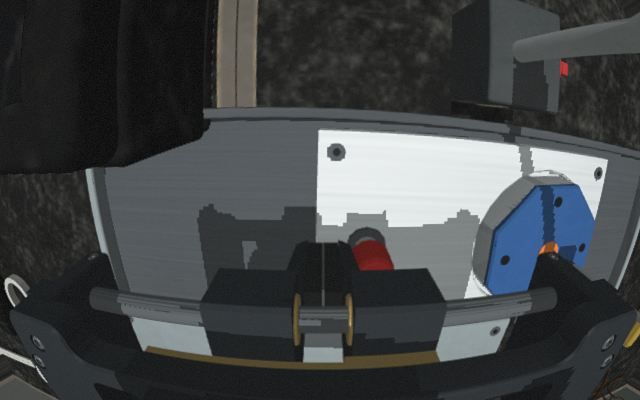

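The wrist view shows the knob (370,250) against the fingers and the cover at right (540,235), still in the pocket. The top view puts the mark at y = -0.0424, so about 8–9 mm remain. I'll push 7 and back off to check.

Emit:
servo_tool:
  moves: "0.004 0.001 0 0 1; 0.003 0 0 0 1; 0 0 0 0 1; -0.03 0 0 0 1; -0.05 0 -0.03 0 1"

```text
clock: 14.7
tool_pos: [0.6311, 0.1777, 0.0792]
orientation: [-0.001, 0.711, -0.703, 0.0]
ft_force: [0.2, -0.4, 0.3]
opening: 0.0001
```

Emit:
servo_tool:
  moves: "0 0.05 -0.05 0 1; 0 0.06 -0.04 0 1; 0 0.06 0 0 1; 0 0.05 0 0 1; 0 0 0 0 1"

```text
clock: 15.32
tool_pos: [0.4184, 0.1766, 0.1618]
orientation: [-0.003, 0.713, -0.701, 0.003]
ft_force: [1.0, 0.1, -0.0]
opening: 0.0006
```

```bash
cat >> h.py <<'E'
def fin(k):
    s=sensors.observe();print(s['tool_pos'],s['ft_force'])
    for n in('top','scene'):
        t=cam(n);np.savez(f'{n}{k}.npz',**t);Q=cloud(t)
        h=cv2.cvtColor(t['img'],cv2.COLOR_RGB2HSV).astype(int)
        m=(h[...,0]>5)&(h[...,0]<24)&(h[...,1]>120)&(abs(Q[...,0]-.63)<.03)&(abs(Q[...,1]+.045)<.04)&(abs(Q[...,2]-.05)<.012)
        v,u=np.nonzero(m);print(n,'mark',len(u),ray(t,u.mean(),v.mean(),.05).round(4) if len(u) else '');blue(t)
        m=(abs(Q[...,0]-.63)<.02)&(abs(Q[...,1]+.05)<.02)&(Q[...,2]>.062)&(Q[...,2]<.14)
        print(' stylus',m.sum(),Q[m].mean(0).round(4))
        u,v=proj(t,[.629,-.05,.055]).astype(int)
        a=cv2.resize(t['img'][v-38:v+37,u-50:u+50],(800,600),interpolation=cv2.INTER_CUBIC);cv2.imwrite(f'pics/{n}{k}c.png',cv2.cvtColor(a,cv2.COLOR_RGB2BGR))
E
python3 -c "
from h import *
fin(10)
a=[cv2.resize(cv2.imread(f'pics/{n}10c.png'),(400,300)) for n in('top','scene')];cv2.imwrite('pics/f10.png',cv2.hconcat(a))"
```

```text
[0.41843049 0.1765639  0.1618337 ] [ 1.01820598  0.1291656  -0.03303784]
top mark 41 [ 0.6302 -0.0478  0.05  ]
blue n 1122 mean [ 0.6271 -0.043   0.054 ] min [ 0.464 -0.094  0.026] max [0.678 0.13  0.935] hullctr-> [ 0.6291 -0.0461  0.0499]
 stylus 27 [ 0.6282 -0.0513  0.1084]
scene mark 0 
no blue
 stylus 0 [nan nan nan]h.py:60: RuntimeWarning: Mean of empty slice.
  print(' stylus',m.sum(),Q[m].mean(0).round(4))
  ret = um.true_divide(
```

View pics/f10.png

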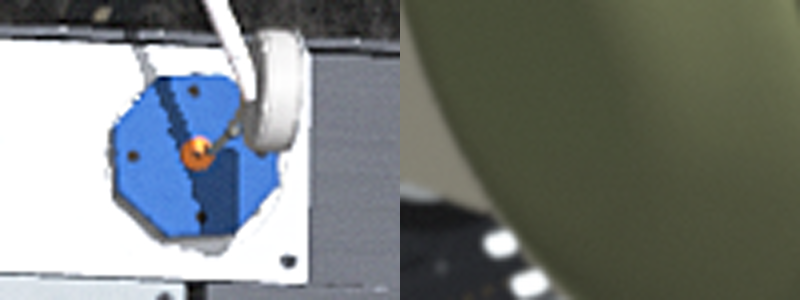

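Top view crop: the cover is in the pocket, and the mark at (200,152) lies just beside the stylus. Scene view: blocked by the arm. I'll bring the wrist camera close, at a safe distance from the indicator.

Emit:
servo_tool:
  moves: "0.045 -0.008 0 0 1; 0.045 -0.008 0 0 1; 0.045 -0.008 0 0 1; 0.045 -0.008 0 0 1; 0.04 -0.01 0 0 1"

```text
clock: 16.05
tool_pos: [0.4765, -0.0504, 0.1623]
orientation: [-0.005, 0.714, -0.7, 0.006]
ft_force: [0.5, 0.7, -0.4]
opening: 0.0004
```

```bash
python3 - <<'E'
from h import *
print(sensors.observe()['tool_pos'])
c,P=wcheck('w11.png');print('cam at',np.linalg.inv(c['extrinsics'])[:3,3].round(3))
np.savez('w11.npz',**c)
m=(abs(P[...,0]-.63)<.02)&(abs(P[...,1]+.05)<.02)&(P[...,2]>.06)&(P[...,2]<.14);v,u=np.nonzero(m)
print(m.sum(),P[m].mean(0).round(4));i=np.argsort(P[m][:,2])[:6];print(np.c_[u[i],v[i]].tolist(),P[m][i].round(4))
u,v=int(np.median(u)),int(v.max());print(u,v)
a=cv2.resize(c['img'][max(0,v-60):v+60,u-80:u+80],(800,600),interpolation=cv2.INTER_CUBIC);cv2.imwrite('pics/w11c.png',cv2.cvtColor(a,cv2.COLOR_RGB2BGR));print('crop origin',u-80,max(0,v-60))
E
```

```text
[ 0.47654513 -0.05035755  0.16233673]
blue z 0.049 tilt [-2.373 -0.003] plate z 0.029 mark [ 0.6283 -0.0476  0.0497] 233
cam at [ 0.554 -0.049  0.309]
134 [ 0.6261 -0.0522  0.087 ]
[[328, 18], [329, 18], [330, 18], [331, 17], [326, 17], [327, 17]] [[ 0.626  -0.0518  0.0618]
 [ 0.6259 -0.0526  0.0622]
 [ 0.6259 -0.0534  0.0626]
 [ 0.6267 -0.0541  0.0629]
 [ 0.6264 -0.0502  0.0632]
 [ 0.626  -0.051   0.0647]]
329 18
crop origin 249 0
```

View pics/w11c.png

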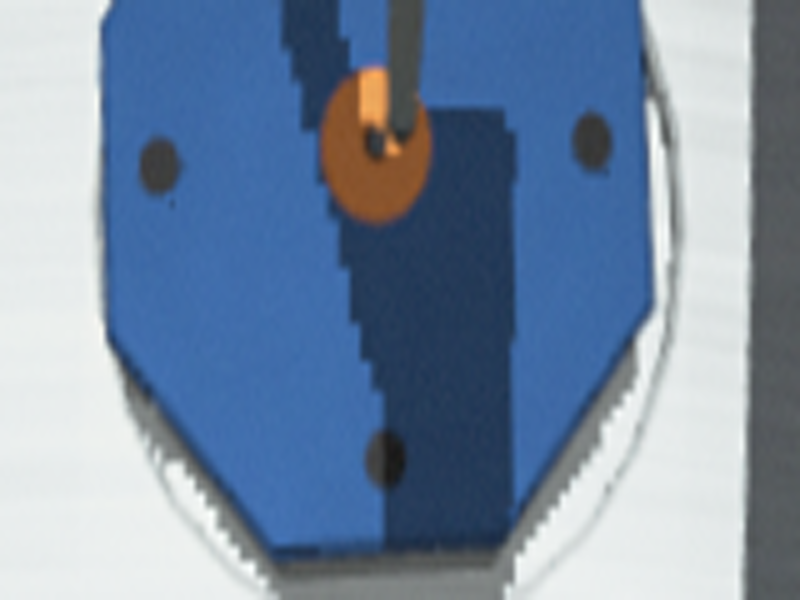

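The close view shows the mark centre at crop (376,146) and the stylus tip at (402,135). The tip is about 4 mm further right, so the carriage needs about 4 mm more.

```bash
python3 - <<'E'
from h import *
c=dict(np.load('w11.npz'))
print(wray(c,249+376/5,146/5,.05),wray(c,249+402/5,135/5,.058))
go(.632,.14,.15,-89.2)
E
```

```text
[ 0.6193673  -0.04903575  0.05      ] [ 0.61933596 -0.05312087  0.058     ]
phi -89.0 pos [ 0.4783 -0.0544  0.1623] shift x -0.1917 y -0.1570 z 0.0123 turn 0.2
```

Emit:
servo_tool:
  moves: "-0.042 0 0 0 1; -0.042 0 0 0.2 1; -0.042 0 0 0 1; -0.042 0 0 0 1; -0.036 -0.01 0 0 1"

```text
clock: 16.73
tool_pos: [0.4947, 0.1493, 0.16]
orientation: [-0.005, 0.708, -0.706, 0.009]
ft_force: [-0.4, -0.0, 0.2]
opening: 0.0004
```

Emit:
servo_tool:
  moves: "0 -0.037 0 0 1; 0 -0.037 0 0 1; 0 -0.037 0 0 1; 0 -0.036 0 0 1; 0 0 0 0 1"

```text
clock: 17.35
tool_pos: [0.6522, 0.1524, 0.1598]
orientation: [-0.005, 0.709, -0.705, 0.01]
ft_force: [-1.3, -0.4, -0.2]
opening: 0.0001
```

```bash
python3 - <<'E'
from h import *
go(.632,.14,.05,-89.2)
E
```

```text
phi -89.7 pos [0.6522 0.1524 0.1598] shift x 0.0123 y 0.0203 z 0.1098 turn -0.5
```

Emit:
servo_tool:
  moves: "0.006 0.02 0.02 -0.5 1; 0 0 0.03 0 1; 0 0 0.035 0 1; 0 0 0.022 0 1; 0 0 0 0 1"

```text
clock: 17.98
tool_pos: [0.6348, 0.1451, 0.0479]
orientation: [-0.005, 0.712, -0.702, 0.011]
ft_force: [0.4, 0.1, 0.3]
opening: 0.0009
```

Emit:
servo_tool:
  moves: "0.015 0 0 0 1; 0.012 0 0 0 1; 0.008 0 0 0 1; 0 0 0 0 1"

```text
clock: 18.48
tool_pos: [0.6367, 0.1068, 0.0514]
orientation: [-0.007, 0.711, -0.703, 0.013]
ft_force: [0.1, -0.6, 0.1]
opening: 0.0001
```

Emit:
servo_tool:
  moves: "0.003 0 0 0 1; 0.002 0 0 0 1; 0 0 0 0 1"

```text
clock: 18.85
tool_pos: [0.6368, 0.1018, 0.0518]
orientation: [-0.007, 0.711, -0.703, 0.013]
ft_force: [0.7, -0.5, -0.1]
opening: 0.0006
```

Emit:
servo_tool:
  moves: "0.0015 0 0 0 1; 0 0 0 0 1"

```text
clock: 19.1
tool_pos: [0.6368, 0.1006, 0.0518]
orientation: [-0.007, 0.712, -0.703, 0.013]
ft_force: [0.3, -0.3, 0.4]
opening: 0.0007
```

```bash
python3 - <<'E'
from h import *
t=cam('top');Q=cloud(t);h=cv2.cvtColor(t['img'],cv2.COLOR_RGB2HSV).astype(int)
m=(h[...,0]>5)&(h[...,0]<24)&(h[...,1]>120)&(abs(Q[...,0]-.63)<.03)&(abs(Q[...,1]+.045)<.04)&(abs(Q[...,2]-.05)<.012)
v,u=np.nonzero(m);print(len(u),ray(t,u.mean(),v.mean(),.05))
s=sensors.observe();print(s['tool_pos'],s['ft_force'])
E
```

```text
42 [ 0.63032288 -0.04783311  0.05      ]
[0.6367704  0.10058457 0.05173141] [-0.39979038  0.46532117 -0.29750389]
```

Not in contact yet; I'll creep on.

Emit:
servo_tool:
  moves: "0.001 0 0 0 1; 0 0 0 0 1"

```text
clock: 19.4
tool_pos: [0.6368, 0.0996, 0.0517]
orientation: [-0.007, 0.712, -0.702, 0.013]
ft_force: [-0.3, 0.4, -0.4]
opening: 0.0003
```

Emit:
servo_tool:
  moves: "0.001 0 0 0 1; 0 0 0 0 1"

```text
clock: 19.65
tool_pos: [0.6367, 0.0991, 0.0517]
orientation: [-0.007, 0.712, -0.702, 0.012]
ft_force: [0.1, 0.4, 0.6]
opening: 0.0004
```

Emit:
servo_tool:
  moves: "0.001 0 0 0 1; 0 0 0 0 1"

```text
clock: 19.9
tool_pos: [0.6368, 0.0983, 0.0517]
orientation: [-0.007, 0.712, -0.702, 0.012]
ft_force: [0.6, 1.9, 0.5]
opening: 0.0004
```

Contact came at about 0.0985; I'll push to about 0.0945.

Emit:
servo_tool:
  moves: "0.002 0 0 0 1; 0.002 0 0 0 1; 0 0 0 0 1"

```text
clock: 20.27
tool_pos: [0.6367, 0.0942, 0.0517]
orientation: [-0.007, 0.712, -0.702, 0.012]
ft_force: [0.5, 0.7, -0.0]
opening: 0.0005
```

```bash
python3 - <<'E'
from h import *
t=cam('top');Q=cloud(t);h=cv2.cvtColor(t['img'],cv2.COLOR_RGB2HSV).astype(int)
m=(h[...,0]>5)&(h[...,0]<24)&(h[...,1]>120)&(abs(Q[...,0]-.63)<.03)&(abs(Q[...,1]+.045)<.04)&(abs(Q[...,2]-.05)<.012)
v,u=np.nonzero(m);print(len(u),ray(t,u.mean(),v.mean(),.05))
r=((h[...,0]<8)|(h[...,0]>172))&(h[...,1]>150)&(abs(Q[...,1]-.075)<.03)&(abs(Q[...,0]-.63)<.03)
print('knob',r.sum(),Q[r].mean(0).round(4))
s=sensors.observe();print(s['tool_pos'],s['ft_force'])
E
```

```text
33 [ 0.63002158 -0.05337229  0.05      ]
knob 0 [nan nan nan]
[0.63671728 0.09421099 0.0517244 ] [-0.33534285  1.91456063 -0.03268218]<stdin>:6: RuntimeWarning: Mean of empty slice.
  ret = um.true_divide(
```

Emit:
servo_tool:
  moves: "-0.03 0 0 0 1; -0.05 0 -0.03 0 1; 0 0.05 -0.05 0 1; 0 0.06 -0.035 0 1; 0 0.05 0 0 1"

```text
clock: 20.95
tool_pos: [0.4831, 0.1731, 0.1554]
orientation: [-0.007, 0.711, -0.703, 0.014]
ft_force: [0.1, -0.6, -0.2]
opening: 0.0006
```

Emit:
servo_tool:
  moves: "0.045 0 0 0 1; 0.045 0 0 0 1; 0.045 0 0 0 1; 0.045 0 0 0 1; 0.04 0 0 0 1"

```text
clock: 21.58
tool_pos: [0.4827, -0.052, 0.1602]
orientation: [-0.006, 0.713, -0.701, 0.016]
ft_force: [0.4, 0.3, -0.1]
opening: 0.0004
```

```bash
python3 - <<'E'
from h import *
print(sensors.observe()['tool_pos'])
c,P=wcheck('w12.png');np.savez('w12.npz',**c)
m=(abs(P[...,0]-.63)<.02)&(abs(P[...,1]+.05)<.02)&(P[...,2]>.06)&(P[...,2]<.14);v,u=np.nonzero(m)
u,v=int(np.median(u)),int(v.max());o=(u-80,max(0,v-60));print('crop origin',o)
a=cv2.resize(c['img'][o[1]:o[1]+120,o[0]:o[0]+160],(800,600),interpolation=cv2.INTER_CUBIC);cv2.imwrite('pics/w12c.png',cv2.cvtColor(a,cv2.COLOR_RGB2BGR))
h=cv2.cvtColor(c['img'],cv2.COLOR_RGB2HSV).astype(int);b=(h[...,0]>100)&(h[...,0]<125)&(h[...,1]>110)&(abs(P[...,2]-.049)<.02)&(P[...,0]>.57)
q=P[b];print('blue',q.min(0),q.max(0),np.linalg.lstsq(np.c_[q[:,:2]-q[:,:2].mean(0),np.ones(len(q))],q[:,2],rcond=None)[0].round(4))
E
```

```text
[ 0.48273893 -0.05198373  0.16020452]
blue z 0.049 tilt [-1.674 -0.004] plate z 0.029 mark [ 0.628  -0.0538  0.0499] 238
crop origin (245, 0)
blue [ 0.5826327  -0.09921917  0.04505202] [ 0.65697388 -0.00754746  0.05183529] [0.0007 0.0002 0.049 ]
```

View pics/w12c.png

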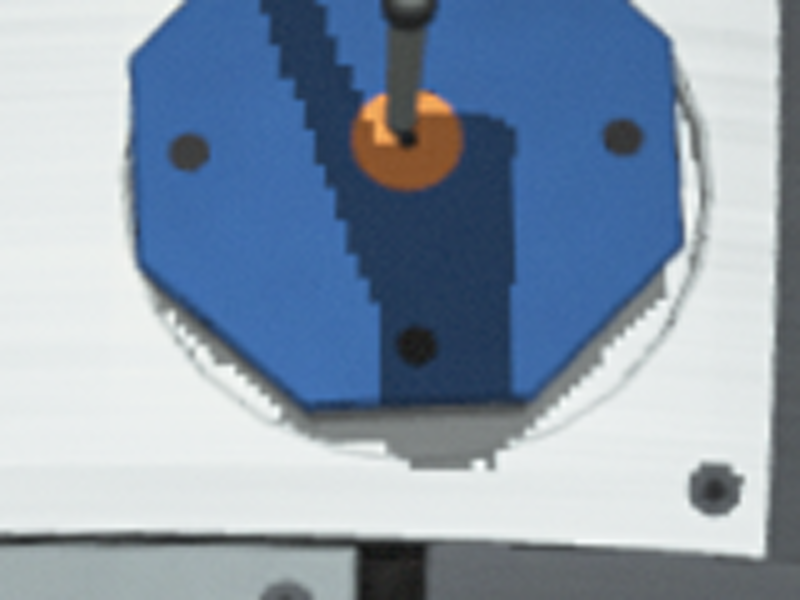

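The view shows the mark centre at (407,139) and the stylus tip at (402,135), nearly coincident. I'll convert them with the calibration and hand in if they agree.

```bash
python3 - <<'E'
from h import *
c=dict(np.load('w12.npz'));o=(245,0)
a=wray(c,o[0]+407/5,139/5,.05);b=wray(c,o[0]+402/5,135/5,.058);d=a-b
print(a,b,'offset mm',(d[:2]*1000).round(1),'dist',np.hypot(*d[:2])*1000)
s=sensors.observe();print(s['qd'].round(3),s['ft_force'])
if np.hypot(*d[:2])<.003: arm.close_job();print('closed')
E
```

```text
[ 0.62862421 -0.05405239  0.05      ] [ 0.62709769 -0.0530821   0.058     ] offset mm [ 1.5 -1. ] dist 1.8087837108756484
[ 0.08  -0.003  0.016  0.011 -0.     0.129] [ 1.93271482 -3.31246758 -0.12306516]
the job is handed in; nothing more can be done
closed
```

I tipped the cover blue face up, pushed it into the pocket and slid the carriage by its knob until the orange mark was under the stylus tip. The job is handed in, about 22 s into the 64 s allowed.

Last checks, from the close wrist-camera view:
- **Seating:** the blue face is 20 mm above the carriage plate, with tilt below 0.001 rad, so the cover sits fully home.
- **Alignment:** the mark is about 1.8 mm from the stylus tip seen from above (+1.5 mm in x, -1.0 mm in y), against the 5 mm allowed. My calibration is only good to about 2 mm.
- **Neighbours:** I sent no move near the indicator, taper plug or gear. I did not measure the plug and gear again at the end.

Three things did not fully agree:
- **Stylus position:** the camera estimates of the tip differed by 2–3 mm, so I relied on the mark and tip seen in the same wrist image.
- **Scene camera:** the arm blocked it at the one late check where I tried it, so it did not confirm the final position.
- **Last reading before hand-in:** the arm was clear of everything but showed a small leftover joint speed of up to 0.13 rad/s and about 4 N at the wrist. I took this to be the arm settling and did not check it.

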